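# Snap the axle clip into its groove

### The arm

A 7-joint arm with a two-finger parallel gripper is mounted at the origin on the work surface; the furniture and walls round the work are solid. World frame = base frame: x ahead of the robot, y to its left, z up, the work surface at z = 0. Lengths are in m, angles in rad, forces in N, time in s.
With the tool pointing down it reaches from about 0.425 to 0.825 m from the base axis. Payload 3.6 kg.
Tool frame: the origin (TCP) lies midway between the tips of the shut fingers; the grasp point (between the pads) lies 19 mm behind it; z points along the fingers, y is the line along which they close (so a half turn about z gives the same grasp; the last joint's range is limited). The gripper opens to 85 mm and grips with 20 to 120 N. Pads are 22 mm wide; open, the fingers measure 114 mm over their backs; the gripper's body (76 mm by 85 mm) begins 54 mm behind the grasp point. The pads swing forward as they close: fully open they stand 13 mm farther back than shut.
Start: joints at [-1.218, 0.615, -0.013, 1.423, 0.008, 1.103, -0.04], TCP at [0.241, 0.604, 0.231] pointing down, gripper open.
Joint ranges: [-3.12, 3.12], [-0.3, 2.06], [-1.34, 1.32], [0.26, 2.42], [-1.36, 4.5], [0.01, 1.98], [-2.84, 2.84]. Speed limits (rad/s): [2.79, 2.79, 3.14, 3.14, 3.14, 3.14, 3.14].

### API

Orientations are given as [roll, pitch, yaw] about the fixed x, y, z axes, in that order (R = Rz(yaw) Ry(pitch) Rx(roll)).
In Python, from plant import get_state, capture, camera_params, hand_in, recognise gives the robot as it stands. The module is installed in compiled form; this text tells all that it offers.
- The arm moves only by the tool drive_tool, never from a script. Its argument "plan" is a list of rows, each an object with "slide": the shift along the tool's x, y, z in m, a list of three; "roll": the turn about the tool's z in rad; "claw": the closure, from -1 (fully open) to 1 (shut), so that 0 is half open. A call has 1 to 10 rows; each row shifts and turns the commanded pose from where the row before left it, along the tool's axes as they then stand; what a row does not reach is not made up. A row lasts 1/12 s, in which the tool goes at most 41.7 mm and 7.16 degrees, less where a joint would pass 70% of its speed; a pose out of reach is approached as far as the arm can. A call is refused whole if a number of a shift passes 0.0417 or a number of a turn 0.125, either way. A call with a gripper value outside its range is refused whole. The fingers move at their own pace and stop on an object; "newtons" is the grip in N (left out, the last holds). Time passes only in rows, so rows that do not move let the fingers close. It gives the time, the measured TCP pose, the force, the opening and the grip force at its end, in the units of the state.
- get_state(): the state, without advancing time (a new reading comes with each control period).
- capture(name): name is "scene" or "top" or "wrist"; returns (picture, depth): 384x512x3 uint8, red, green, blue; 384x512 float32, m along the optical axis (not along the pixel's ray), 0 where there is no reading.
- camera_params(name): a dict with "camera_matrix" (3x3 intrinsics, pixels), "xyz" and "orientation" of the camera in the world. Camera axes: x right, y down, z forward; pixel columns grow to the right and rows downward; lengths in m; the calibration is good to about 2 mm. The wrist camera is an equidistant fisheye: a pixel r from the principal point sees the ray r / f radians off the axis. A picture is of the moment at which its call begins: read the wrist's pose just before it. camera_params takes no time and is no camera call; for the wrist camera it gives the pose at the moment of the call.
- hand_in(): hands the job in; it is judged then, once.
Trained networks look in the newest picture that a camera, given by its name, has taken for a name from the list of things; names that differ only in an ending like _2 or _b are one class to them, and where a whole thing is asked for, a point or a joint stands for the part that bears it (a point fixed in the world has none). Each returns a list of dicts, best first, with "p" (0 to 1); they miss things now and then, are a little off and sometimes report something else, mostly with a low value. They report only what shows in the picture. A call takes as long as a camera call. They do not tell look-alikes from the thing itself.
- recognise(target, camera): "bbox" ([left, top, right, bottom] as shares, 0 to 1, of the picture: columns of its width, rows of its height, round what is visible of it).
The state is a dict: "t": time; "joint_positions": joint angles; "qvel": joint speeds; "joint_torque": joint torques, N m; "eef_pos": TCP position; "eef_rot": TCP orientation; "wrist_force": force on the tool from outside, world axes, zero at the start; "moment": the same for the moment, N m; "gripper_width": finger opening in m; "grip_force": force on a finger pad.
Only numpy, scipy, OpenCV 4.12 (cv2) and the standard library are available. Lean on these libraries where they do the work, as an engineer would, in place of code of your own. Each camera call takes 0.05 s, during which the arm holds its last target. There are 200 camera calls.

### The job

Lock the wheel on its upright axle with the spring clip that lies on the table: pick the clip up by its tab, lay it flat on the wheel's hub face, clear of the axle and with its mouth towards it, and slide it sideways along the face into the axle's groove until it snaps fully home, then let go of it. Work gently: find the face by touch, press on the sprung wheel with only a few newtons, never down to its stop, push no harder than the snap needs, and leave the jars and the pliers where they are.

Things in the scene. Friction and masses are not known exactly. Their poses are not given: they have to be found in the camera images.
- clip_tab (a point): Centre of the clip's upright black tab, where to grip it: a ribbed block 26 mm long (x), 12 mm wide (y), from 5 to 41 mm above the clip's underside; this point is 23 mm above the underside. x: the way the clip's open mouth points (the push direction), z up. The steel spine below is also 12 mm wide. The pocket's centre is 40 mm ahead (+x) and 20 mm lower; the clip ends 14 mm behind.
- clip_pocket (a point): Centre of the clip's pocket, which comes to lie on the axle's line (within about 1 mm when home, a hard stop); half-way up the 6 mm thickness; axes as clip_tab. The clip is a flat steel fork: a bridge starts 10.5 mm behind this point, two sprung prongs reach 17 mm ahead of it (outer width 32 mm, 36 mm at the flared tips).
- axle_line (a point): The axle's upright centre line, at table height. The axle is 30 mm in diameter with a groove 12 mm high and 20 mm in neck diameter just above the wheel's hub face; above the groove the axle goes on, 30 mm thick, for 36 mm to its top. How high axle and wheel stand is not measured and differs by up to 18 mm either way each time (clamped firmly). The clip may be pushed in from any side.
- stand: The fixed grey assembly stand (plate 130 x 150 x 14 mm) that holds the upright axle with the wheel at its centre; origin at the centre of its underside, on the axle's line, z up. It does not move. Nothing may press or push on the stand, axle or wheel with more than 28 N (all its contact forces added up; the prongs gripping the neck account for 15 to 20 N of it at the snap).
- small_jar: Bystander: screw-top jar, 43 mm in diameter, 66 mm tall, origin at the centre of its underside; leave alone.
- tall_jar: Bystander: dark screw-top jar, 35 mm in diameter, 81 mm tall, origin at the centre of its underside; leave alone.
- pliers: Bystander: pliers lying flat, 60 x 187 x 14 mm, length along y, origin at the centre of the underside; leave alone.
- clip: The whole clip, loose, 60 to 100 g, lying flat on the table at the start; its origin is at the underside, below clip_pocket, with the same axes.
- clip_mouth (a point): Middle of the clip's mouth, between the two bumps inside its prongs, 8.5 mm ahead of clip_pocket; axes as clip_tab. The bumps are 15 mm apart and must spread to pass the 20 mm neck of the groove: the sideways push needed rises to about 5 to 10 N as they do, from 15 mm to about 7 mm before home, then drops as they snap past.
- hub_mean (a point): The centre of the wheel's flat grey hub face (94 mm in diameter) if it stood at its mean height, 70 mm; the true face is 52 to 88 mm above the table, to be found by touch. Wheel: 110 mm, tyre 3 mm below the face. The face rests 4 mm above the groove's lower wall: a clip flat on it is level with the groove.
- wheel (a joint): How far the wheel is pushed down on the axle against the spring washer under it, in m: 0 at rest (also the upper stop), negative when pressed. It starts to give at about 2.5 N of downward press, then 1 mm for each 2.5 N; flat on its stop at -0.004. It must not be pressed below -0.0035 (about 11 N). A clip flat on the hub face, pressed or not, stays level with the groove.
There are look-alikes about, which are no part of the job. What is shaped like the clip but orange, purple or red is not meant.

How it is judged:
By the outcome, as a careful person would: the job done as asked, in the order asked, and still so for the second after the job is handed in, with the robot touching nothing.
It also fails if it takes over 61 s, if anything falls off the work surface, if the arm or the gripper's body presses on something with over 40 N, if the wrist force passes 120 N, or if a joint passes its speed limit or range.

## Working session

There is one attempt and no reset: what is moved stays moved. The work goes in short steps, Python scripts to look and compute and a tool call to move; the robot and the scene stay as the last step left them, time stands still between calls to the robot, and variables do not carry over. Pictures are saved under pics/ and viewed, at most 10 in all, crops included, and the job is handed in when it is done.

Besides the shell and the picture viewer there is one more tool, called after "Emit:" in YAML: its name, and indented under it one key for each argument. drive_tool: Moves the arm, as the interface text tells. Its arguments: {"type":"object","properties":{"plan":{"type":"array","items":{"type":"object","properties":{"slide":{"type":"array","items":{"type":"number"}},"roll":{"type":"number"},"claw":{"type":"number"}}}},"newtons":{"type":"number"}},"required":["plan"]}

```bash
mkdir -p pics
cat > h.py <<'E'
import numpy as np, cv2
from scipy.spatial.transform import Rotation as R
from plant import *
def cam(n):
    p=camera_params(n); return np.array(p["camera_matrix"]),np.array(p["xyz"]),p["orientation"]
def rot(o):
    o=np.array(o); return o if o.shape==(3,3) else R.from_euler('xyz',o).as_matrix()
def world(n,depth,C=None):
    K,t,o=C or cam(n); M=rot(o)
    v,u=np.mgrid[:384,:512].astype(float)
    x=(u-K[0,2])/K[0,0]; y=(v-K[1,2])/K[1,1]
    if n=="wrist":
        r=np.hypot(x,y)+1e-9; s=np.tan(np.minimum(r,1.5))/r; x,y=x*s,y*s
    P=np.stack([x,y,np.ones_like(x)],-1)*depth[...,None]
    return P@M.T+t
E
python3 - <<'E'
from h import *
s=get_state(); print(s["t"],s["eef_pos"],s["eef_rot"],s["gripper_width"],s["wrist_force"])
for n in("scene","top"):
    print(n,camera_params(n))
    im,d=capture(n); cv2.imwrite(f"pics/{n}0.png",im[...,::-1]); W=world(n,d); np.savez(f"{n}0.npz",im=im,d=d,W=W)
    for t in("clip","stand","small_jar","tall_jar","pliers","wheel","clip_tab"):
        for b in recognise(t,n)[:4]:
            B=np.array(b["bbox"])*[512,384,512,384]; c=((B[:2]+B[2:])/2).astype(int)
            print(t,round(b["p"],2),B.round().astype(int),W[c[1],c[0]].round(3))
E
```

```text
0.0 [0.24068967 0.60294063 0.23012097] [-3.13894882e+00  3.36146142e-05  2.76184979e+00] 0.08509856216079499 [ 0.94177677  0.8063055  -0.80078063]
scene {'camera_matrix': array([[397.89270076,   0.        , 260.5751777 ],
       [  0.        , 397.89270076, 192.81545608],
       [  0.        ,   0.        ,   1.        ]]), 'xyz': array([ 0.18563258, -0.77440175,  0.62687379]), 'orientation': array([-2.16781613,  0.00262949, -0.54068596])}
clip 0.78 [262 232 291 255] [ 0.577 -0.189  0.006]
clip 0.66 [238 213 260 226] [ 0.568 -0.077  0.007]
clip 0.61 [295 260 322 282] [ 0.588 -0.3    0.006]
clip 0.5 [285 207 313 226] [ 0.681 -0.132  0.007]
stand 0.73 [182 146 247 199] [0.551 0.082 0.068]
small_jar 0.54 [275 153 291 182] [0.748 0.04  0.045]
tall_jar 0.83 [298 166 311 191] [ 0.758 -0.048  0.051]
pliers 0.94 [310 222 381 257] [ 0.731 -0.256 -0.   ]
wheel 0.6 [180 144 244 201] [0.547 0.086 0.067]
wheel 0.57 [193 153 232 179] [0.556 0.105 0.074]
clip_tab 0.9 [266 235 293 255] [ 0.58  -0.197  0.005]
clip_tab 0.79 [240 208 263 228] [ 0.574 -0.077  0.008]
clip_tab 0.63 [219 246 252 274] [ 0.4
[... 344 characters left out ...]
1727989, -1.58327496])}
clip 0.75 [309 209 322 238] [ 0.578 -0.196  0.006]
clip 0.75 [258 223 282 236] [ 0.564 -0.077  0.003]
clip 0.65 [355 210 366 237] [ 0.577 -0.313  0.007]
clip 0.58 [308 262 334 281] [ 0.456 -0.204  0.006]
stand 0.7 [149 192 225 258] [0.572 0.12  0.08 ]
small_jar 0.86 [212 141 225 164] [0.752 0.049 0.066]
pliers 0.83 [329 127 350 195] [ 0.748 -0.269 -0.002]
pliers 0.16 [307 212 323 237] [ 0.575 -0.196  0.007]
wheel 0.68 [159 203 204 251] [0.562 0.127 0.114]
clip_tab 0.64 [283 174 295 201] [ 0.667 -0.128  0.039]
clip_tab 0.64 [146 192 225 260] [0.565 0.12  0.105]
clip_tab 0.54 [308 260 333 282] [ 0.456 -0.204  0.006]
clip_tab 0.54 [352 206 365 235] [ 0.585 -0.309  0.005]
```

Run:
```python
import cv2,numpy as np
a=cv2.imread("pics/top0.png")[110:300,130:390]
cv2.imwrite("pics/c1.png",cv2.resize(a,(780,570),interpolation=cv2.INTER_CUBIC))
a=cv2.imread("pics/scene0.png")[130:290,170:390]
cv2.imwrite("pics/c2.png",cv2.resize(a,(792,576),interpolation=cv2.INTER_CUBIC))
```

```text
(no output)
```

View pics/c1.png

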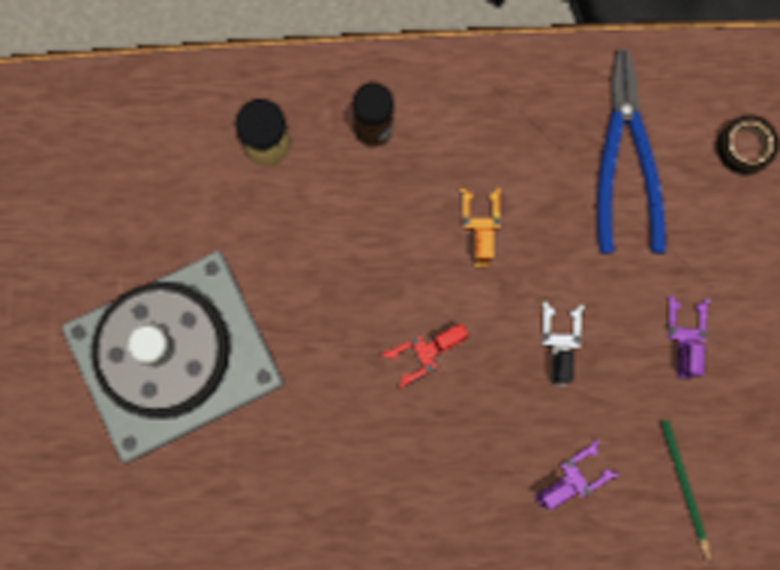

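View pics/c2.png

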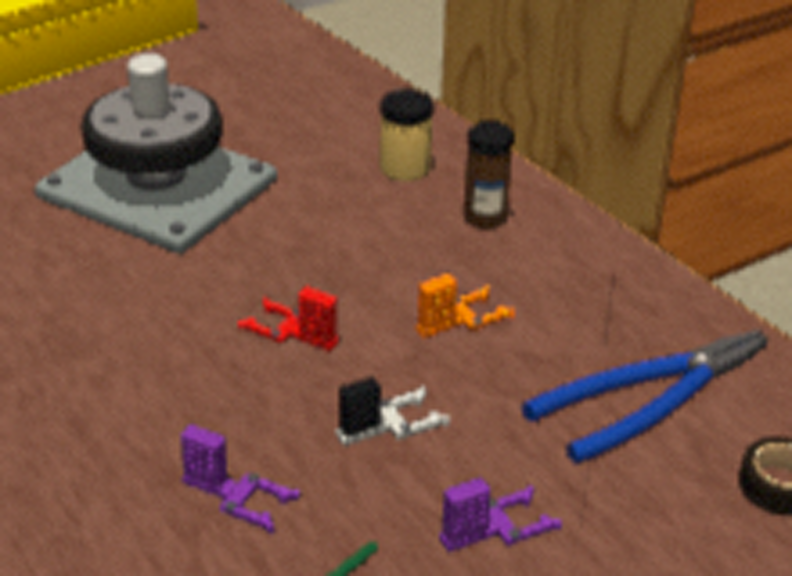

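The top view shows these clip-shaped things: red at (272,225), orange at (291,188), purple at (360,225) and (318,268), and a steel one with a black tab at (317,225). Only the steel one fits the description; both crops show its black tab, with the mouth towards world +x. The wheel is at about (179,227), and its white axle stands up in the middle.

Run:
```python
from h import *
for n,(x0,y0,x1,y1) in(("top",(308,207,326,240)),("scene",(262,230,298,256))):
    z=np.load(n+"0.npz"); im=z["im"].astype(int);W=z["W"]
    m=np.zeros((384,512),bool); m[y0:y1,x0:x1]=1
    print(n,'table',np.median(W[y0-3:y1+3,x1:x1+4,2]))
    tab=m&(im.max(-1)<70)&(W[...,2]>.012)&(W[...,2]<.05)
    g=m&(im.min(-1)>130)
    P=W[tab]; print('tab',len(P),P.min(0).round(4),P.max(0).round(4))
    tp=P[P[:,2]>.034]; print('tabtop',len(tp),tp.mean(0).round(4) if len(tp) else 0, np.ptp(tp,axis=0) if len(tp) else 0)
    S=W[g]; print('steel',len(S),S.min(0).round(4),S.max(0).round(4),S.mean(0).round(4))
    if len(tp)>3: print('yaw tab->steel',np.arctan2(*(S.mean(0)-tp.mean(0))[[1,0]]), cv2.minAreaRect((tp[:,:2]*1000).astype(np.float32)))
    near=np.hypot(W[...,0]-.56,W[...,1]-.115)<.09
    h=W[near][:,2]; hist=np.histogram(h,bins=np.arange(0,.16,.004)); print(hist[0])
    ax=near&(W[...,2]>.09+0.02); A=W[ax]
    if len(A):
        zt=np.percentile(A[:,2],90); T=A[A[:,2]>zt-.006]; print('axle top',zt,T.mean(0),cv2.minEnclosingCircle((T[:,:2]*1000).astype(np.float32)))
```

```text
top table -0.0001952727695401224
tab 71 [ 0.5403 -0.2026  0.0159] [ 0.5647 -0.1891  0.043 ]
tabtop 56 [ 0.5529 -0.196   0.0402] [0.0244179  0.01258516 0.00899541]
steel 111 [ 0.4918 -0.2193 -0.0035] [ 0.6102 -0.0344  0.9277] [ 0.5865 -0.2003  0.013 ]
yaw tab->steel -0.1287454847134566 ((552.600830078125, -196.10214233398438), (12.073399543762207, 24.670774459838867), 87.97370147705078)
[339  15 250 795  92   0   0   0   0   0   0   0   1   8  11  13 208 862
 391   5   4   4   3   4   5   3   8   6  88  43   0   0   0   0   0   0
   0   0   0]
axle top 0.11687645693879675 [0.56782895 0.1337444  0.11511367] ((567.9798583984375, 134.4229278564453), 14.943524360656738)
scene table 0.0007456911770987729
tab 142 [ 0.5401 -0.2047  0.0121] [ 0.5663 -0.1914  0.0435]
tabtop 62 [ 0.5521 -0.1995  0.0396] [0.02425958 0.01333789 0.00935373]
steel 87 [ 0.5401 -0.2177  0.0024] [ 0.6113 -0.1844  0.0097] [ 0.5872 -0.2017  0.0064]
yaw tab->steel -0.06218742739518658 ((553.0018310546875, -199.05276489257812), (12.279394149780273, 24.856067657470703), 74.9701156616211)
[448  68  90 604 224  36   3   0   0   0   0   1  24  45  50  50  50 186
 317   7   9  12  16  14  12  15  15  13  17  38   0   0   0   0   0   0
   0   0   0]
axle top 0.1182404935705816 [0.56650617 0.13092051 0.11643197] ((566.4879760742188, 133.05618286132812), 15.350105285644531)
```

Emit:
drive_tool:
  plan:
    - {"slide":[0,0,0],"roll":-0.12,"claw":-1}
    - {"slide":[0,0,0],"roll":-0.12,"claw":-1}
    - {"slide":[0,0,0],"roll":-0.12,"claw":-1}
    - {"slide":[-0.022,-0.034,0],"roll":0,"claw":-1}
    - {"slide":[-0.022,-0.034,0],"roll":0,"claw":-1}
    - {"slide":[-0.022,-0.034,0],"roll":0,"claw":-1}
    - {"slide":[-0.022,-0.034,0],"roll":0,"claw":-1}
    - {"slide":[-0.022,-0.034,0],"roll":0,"claw":-1}
    - {"slide":[-0.022,-0.034,0],"roll":0,"claw":-1}
    - {"slide":[-0.022,-0.034,0],"roll":0,"claw":-1}

```text
t: 1.63
eef_pos: [0.3911, 0.3609, 0.2316]
eef_rot: [3.141, 0.001, 3.122]
wrist_force: [1.1, -0.6, 0.1]
gripper_width: 0.0855
grip_force: 0.0
```

Emit:
drive_tool:
  plan:
    - {"slide":[-0.0115,-0.04,0]}
    - {"slide":[-0.0115,-0.04,0]}
    - {"slide":[-0.0115,-0.04,0]}
    - {"slide":[-0.0115,-0.04,0]}
    - {"slide":[-0.0115,-0.04,0]}
    - {"slide":[-0.0115,-0.04,0]}
    - {"slide":[-0.0115,-0.04,0]}
    - {"slide":[-0.0115,-0.04,0]}
    - {"slide":[-0.0115,-0.04,0]}
    - {"slide":[-0.0115,-0.04,0]}

```text
schema error: expected keys slide, roll, claw
```

Emit:
drive_tool:
  plan:
    - {"slide":[-0.0115,-0.04,0]}
    - {"slide":[-0.0115,-0.04,0]}
    - {"slide":[-0.0115,-0.04,0.02]}
    - {"slide":[-0.0115,-0.037,0.03]}
    - {"slide":[0,0,0.03]}
    - {"slide":[0,0,0]}
    - {"slide":[0,0,0]}

```text
schema error: expected keys slide, roll, claw
```

Run:
```python
from h import *
s=get_state(); print(s["t"],s["eef_pos"],s["eef_rot"],s["wrist_force"],s["joint_positions"])
C=cam("wrist"); im,d=capture("wrist"); cv2.imwrite("pics/w1.png",im[...,::-1]); W=world("wrist",d,C); np.savez("w1.npz",im=im,d=d,W=W); print(C)
near=np.hypot(W[...,0]-.565,W[...,1]+.197)<.07
i=im.astype(int)
tab=near&(im.max(-1)<70)&(W[...,2]>.034)&(W[...,2]<.048); tp=W[tab]; print(len(tp),tp.mean(0) if len(tp) else 0,tp.min(0),tp.max(0),cv2.minAreaRect((tp[:,:2]*1000).astype(np.float32)))
g=near&(im.min(-1)>120)&(np.ptp(i,axis=-1)<25)&(W[...,2]>.002)&(W[...,2]<.012); S=W[g]; print(len(S),S.min(0),S.max(0),cv2.minAreaRect((S[:,:2]*1000).astype(np.float32)))
print(np.median(W[near&(W[...,2]<.003)],axis=0))
a=im.copy(); a[tab]=[255,255,0]; a[g]=[0,255,0]
cv2.imwrite("pics/w1v.png",np.hstack([im,a])[::1,:,::-1][:, :].copy() if 0 else cv2.resize(a,(768,576))[...,::-1])
```

```text
1.6333 [0.39106487 0.36094404 0.23164421] [3.14116529e+00 6.00797730e-04 3.12196784e+00] [ 1.06876798 -0.61340879  0.11250829] [-0.71841306  0.43270187 -0.09916136  1.76340677  0.05134706  0.94725925
  0.71271506]
(array([[297.31863964,   0.        , 261.73031692],
       [  0.        , 297.31863964, 185.2843259 ],
       [  0.        ,   0.        ,   1.        ]]), array([0.31597962, 0.36291137, 0.3735169 ]), array([2.84242324e+00, 1.95947508e-04, 1.55095703e+00]))Traceback (most recent call last):
  File "<stdin>", line 6, in <module>
    return umr_minimum(a, axis, None, out, keepdims, initial, where)
ValueError: zero-size array to reduction operation minimum which has no identity
```

All keys are required in every row.

Emit:
drive_tool:
  plan:
    - {"slide":[-0.0115,-0.04,0],"roll":0,"claw":-1}
    - {"slide":[-0.0115,-0.04,0],"roll":0,"claw":-1}
    - {"slide":[-0.0115,-0.04,0],"roll":0,"claw":-1}
    - {"slide":[-0.0115,-0.04,0],"roll":0,"claw":-1}
    - {"slide":[-0.0115,-0.04,0],"roll":0,"claw":-1}
    - {"slide":[-0.0115,-0.04,0],"roll":0,"claw":-1}
    - {"slide":[-0.0115,-0.04,0],"roll":0,"claw":-1}
    - {"slide":[-0.0115,-0.04,0],"roll":0,"claw":-1}
    - {"slide":[-0.0115,-0.04,0],"roll":0,"claw":-1}
    - {"slide":[-0.0115,-0.04,0],"roll":0,"claw":-1}

```text
t: 2.52
eef_pos: [0.4977, -0.0413, 0.2317]
eef_rot: [3.142, 0.001, 3.122]
wrist_force: [1.4, 0.4, 0.6]
gripper_width: 0.0853
grip_force: 0.0
```

Emit:
drive_tool:
  plan:
    - {"slide":[-0.0115,-0.04,0],"roll":0,"claw":-1}
    - {"slide":[-0.0115,-0.04,0],"roll":0,"claw":-1}
    - {"slide":[-0.0115,-0.039,0],"roll":0,"claw":-1}
    - {"slide":[-0.0115,-0.025,0.03],"roll":0,"claw":-1}
    - {"slide":[0,0,0.03],"roll":0,"claw":-1}
    - {"slide":[0,0,0.02],"roll":0,"claw":-1}
    - {"slide":[0,0,0],"roll":0,"claw":-1}
    - {"slide":[0,0,0],"roll":0,"claw":-1}

```text
t: 3.18
eef_pos: [0.5401, -0.1839, 0.1507]
eef_rot: [3.141, -0.002, 3.122]
wrist_force: [0.8, -0.1, 1.3]
gripper_width: 0.0856
grip_force: 0.0
```

```bash
cat > look.py <<'E'
import sys
from h import *
nm=sys.argv[1]
s=get_state(); print(s["t"],s["eef_pos"],s["eef_rot"],s["wrist_force"],s["joint_positions"])
C=cam("wrist"); im,d=capture("wrist"); W=world("wrist",d,C); np.savez(nm+".npz",im=im,d=d,W=W)
near=np.hypot(W[...,0]-.565,W[...,1]+.197)<.07
i=im.astype(int)
tab=near&(im.max(-1)<70)&(W[...,2]>.034)&(W[...,2]<.048); tp=W[tab]
if len(tp): print(len(tp),tp.mean(0),tp.min(0),tp.max(0),cv2.minAreaRect((tp[:,:2]*1000).astype(np.float32)))
g=near&(im.min(-1)>120)&(np.ptp(i,axis=-1)<25)&(W[...,2]>.002)&(W[...,2]<.012); S=W[g]
if len(S): print(len(S),S.min(0),S.max(0),cv2.minAreaRect((S[:,:2]*1000).astype(np.float32)))
print(np.median(W[near&(W[...,2]<.003)],axis=0))
a=im.copy(); a[tab]=[255,255,0]; a[g]=[0,255,0]
cv2.imwrite(f"pics/{nm}v.png",cv2.resize(a,(768,576))[...,::-1])
E
python3 look.py w1
```

```text
3.1833 [ 0.54014261 -0.18389567  0.15070242] [ 3.14075283e+00 -2.07946128e-03  3.12222256e+00] [ 0.7657697  -0.14277798  1.26359376] [ 0.27886262  0.58292623  0.01734604  1.75526797 -0.01357759  0.80574287
  1.85419522]
368 [ 0.55245834 -0.19518658  0.039657  ] [ 0.54097906 -0.20194145  0.03413132] [ 0.5653831  -0.18865347  0.04260615] ((553.2339477539062, -195.37632751464844), (12.863764762878418, 24.35737419128418), 88.28608703613281)
381 [ 0.53977358 -0.21792325  0.00255234] [ 0.61190816 -0.18181985  0.0074155 ] ((575.2354125976562, -196.30386352539062), (34.68033981323242, 69.93682098388672), 82.50009155273438)
[ 0.55797866 -0.19606865 -0.00096583]
```

View pics/w1v.png

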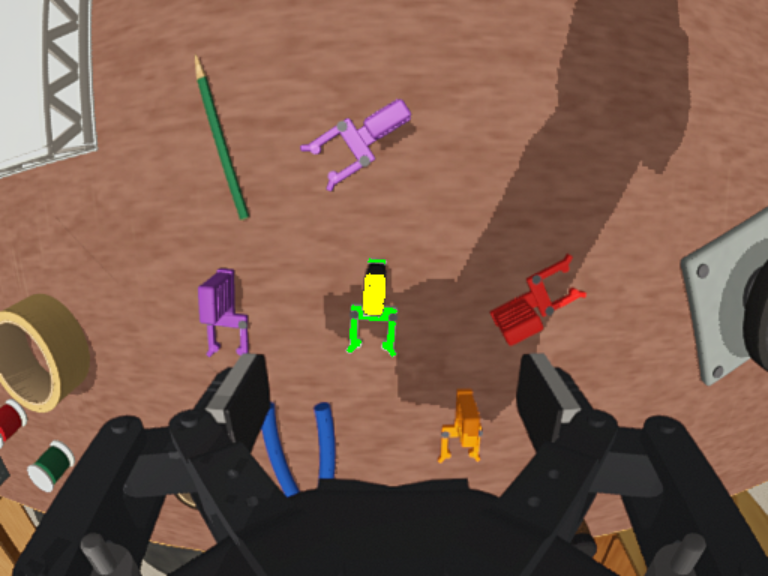

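The steel clip (marked green and yellow) is at about (373,305) in the enlarged picture, with its mouth towards +x. The fingers stand either side of its line. Next I need its yaw.

Run:
```python
from h import *
z=np.load("w1.npz"); im=z["im"].astype(int);W=z["W"]
near=np.hypot(W[...,0]-.565,W[...,1]+.197)<.07
g=near&(im.min(-1)>110)&(np.ptp(im,axis=-1)<30)&(W[...,2]>.001)&(W[...,2]<.012); S=W[g]
tip=S[S[:,0]>.592]; a,b=tip[tip[:,1]>-.2],tip[tip[:,1]<=-.2]
tail=S[S[:,0]<.548]
print(a.mean(0),b.mean(0),tail.mean(0),len(tail))
tc=(a.mean(0)+b.mean(0))/2; print('yaw',np.arctan2(tc[1]-tail[:,1].mean(),tc[0]-tail[:,0].mean()))
for q in(a,b): print('prong',np.polyfit(q[:,0],q[:,1],1))
t=W[near&(im.max(-1)<70)&(W[...,2]>.034)&(W[...,2]<.048)]; c=t[:,:2]-t[:,:2].mean(0); e=np.linalg.eigh(c.T@c)[1][:,1]; print('tab dir',np.arctan(e[1]/e[0]))
```

```text
[ 0.60156219 -0.18713015  0.00514951] [ 0.59989351 -0.21278928  0.00502383] [ 0.54092239 -0.19449409  0.00498009] 29
yaw -0.09113692776515098
prong [-0.01845259 -0.17602977]
prong [-0.14313697 -0.12692234]
tab dir -0.09454046355682107
```

Emit:
drive_tool:
  plan:
    - {"slide":[0,0,0],"roll":0.06,"claw":-1}
    - {"slide":[-0.014,-0.0104,0.02],"roll":0,"claw":-1}
    - {"slide":[0,0,0.035],"roll":0,"claw":-1}
    - {"slide":[0,0,0.035],"roll":0,"claw":-1}
    - {"slide":[0,0,0.03],"roll":0,"claw":-1}
    - {"slide":[0,0,0.024],"roll":0,"claw":-1}
    - {"slide":[0,0,0],"roll":0,"claw":-1}
    - {"slide":[0,0,0],"roll":0,"claw":-1}

```text
t: 3.9
eef_pos: [0.5545, -0.1957, 0.0083]
eef_rot: [-3.141, 0.001, 3.063]
wrist_force: [0.5, -0.0, 1.1]
gripper_width: 0.0855
grip_force: 0.0
```

Emit:
drive_tool:
  newtons: 50
  plan:
    - {"slide":[0,0,0],"roll":0,"claw":0.4}
    - {"slide":[0,0,0],"roll":0,"claw":0.6}
    - {"slide":[0,0,0],"roll":0,"claw":0.8}
    - {"slide":[0,0,0],"roll":0,"claw":1}
    - {"slide":[0,0,0],"roll":0,"claw":1}
    - {"slide":[0,0,0],"roll":0,"claw":1}
    - {"slide":[0,0,0],"roll":0,"claw":1}
    - {"slide":[0,0,0],"roll":0,"claw":1}

```text
t: 4.57
eef_pos: [0.5539, -0.1961, 0.008]
eef_rot: [-3.141, 0.001, 3.062]
wrist_force: [-0.4, 0.9, 5.0]
gripper_width: 0.0111
grip_force: 49.2
```

Emit:
drive_tool:
  plan:
    - {"slide":[0,0,-0.005],"roll":0,"claw":1}
    - {"slide":[0,0,-0.02],"roll":0,"claw":1}
    - {"slide":[0,0,-0.03],"roll":0,"claw":1}
    - {"slide":[0,0,-0.03],"roll":0,"claw":1}
    - {"slide":[0,0,-0.035],"roll":-0.04,"claw":1}
    - {"slide":[0,0,-0.03],"roll":-0.04,"claw":1}
    - {"slide":[0,0,0],"roll":0,"claw":1}
    - {"slide":[0,0,0],"roll":0,"claw":1}

```text
t: 5.23
eef_pos: [0.5544, -0.1962, 0.1592]
eef_rot: [-3.14, 0.004, 3.141]
wrist_force: [0.3, 0.1, -2.0]
gripper_width: 0.011
grip_force: 48.6
```

Emit:
drive_tool:
  plan:
    - {"slide":[0.008,0.02,0],"roll":0,"claw":1}
    - {"slide":[0.008,0.03,0],"roll":0,"claw":1}
    - {"slide":[0.008,0.037,0],"roll":0,"claw":1}
    - {"slide":[0.008,0.037,0],"roll":0,"claw":1}
    - {"slide":[0.008,0.037,0],"roll":0,"claw":1}
    - {"slide":[0.008,0.037,0],"roll":0,"claw":1}
    - {"slide":[0.008,0.037,0],"roll":0,"claw":1}
    - {"slide":[0.008,0.037,0],"roll":0,"claw":1}
    - {"slide":[0.008,0.037,0],"roll":0,"claw":1}

```text
t: 5.98
eef_pos: [0.4793, 0.1144, 0.1556]
eef_rot: [-3.14, -0.004, 3.141]
wrist_force: [-0.1, 0.0, -0.5]
gripper_width: 0.0116
grip_force: 48.7
```

Emit:
drive_tool:
  plan:
    - {"slide":[0,0.02,0],"roll":0,"claw":1}
    - {"slide":[0,0,0],"roll":0,"claw":1}
    - {"slide":[0,0,0],"roll":0,"claw":1}
    - {"slide":[0,0,0],"roll":0,"claw":1}

```text
t: 6.32
eef_pos: [0.4807, 0.1317, 0.1561]
eef_rot: [-3.14, -0.003, 3.141]
wrist_force: [0.2, 0.3, -1.2]
gripper_width: 0.0111
grip_force: 48.8
```

```bash
python3 look.py w2
python3 - <<'E'
from h import *
z=np.load("w2.npz"); im=z["im"];W=z["W"];e=get_state()["eef_pos"]
cv2.imwrite("pics/w2v.png",cv2.resize(im[100:340,130:430],(750,600),interpolation=cv2.INTER_CUBIC)[...,::-1])
A=W[(np.hypot(W[...,0]-.5675,W[...,1]-.133)<.03)&(W[...,2]>.108)&(W[...,2]<.125)]
print('axletop',len(A),A.mean(0),cv2.minEnclosingCircle((A[:,:2]*1000).astype(np.float32)))
F=W[(np.hypot(W[...,0]-.5675,W[...,1]-.133)<.04)&(W[...,2]>.05)&(W[...,2]<.09)]; print('face',len(F),np.median(F[:,2]))
E
```

```text
6.3167 [0.48065995 0.13166141 0.15611782] [-3.13952982e+00 -2.84172726e-03  3.14054055e+00] [ 0.21250199  0.25550296 -1.22493811] [-0.32574185  0.48178165  0.01995509  1.94552382 -0.0123849   0.71774162
  1.27104808]
[ 0.56083489 -0.1914119  -0.00080809]
axletop 665 [0.56569544 0.13315961 0.11473447] ((567.252685546875, 134.53289794921875), 15.107081413269043)
face 1 0.0704808638485852
```

View pics/w2v.png

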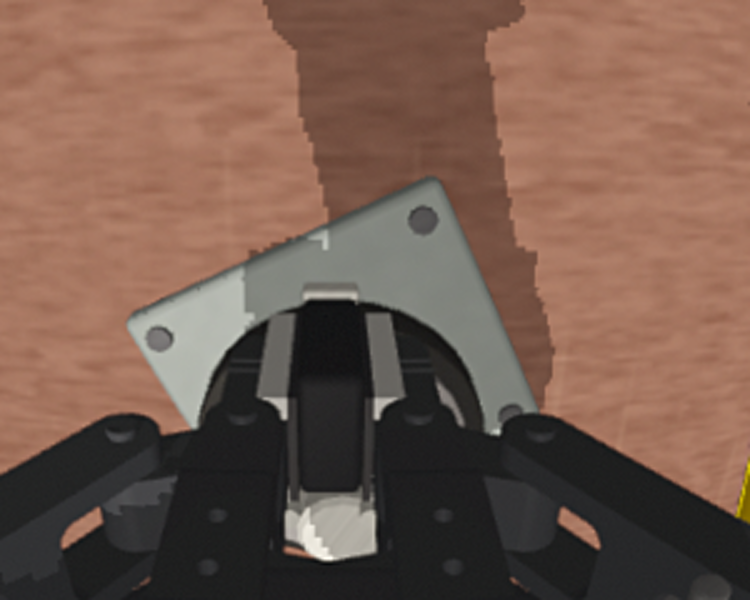

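Run:
```python
from h import *
out=[]
for n,(x0,y0,x1,y1) in(("top",(140,190,240,270)),("scene",(165,95,265,175))):
    im,d=capture(n); W=world(n,d); np.savez(n+"1.npz",im=im,d=d,W=W)
    out.append(cv2.resize(im[y0:y1,x0:x1],(400,320),interpolation=cv2.INTER_CUBIC))
    i=im.astype(int)
    m=(np.abs(W[...,0]-.53)<.04)&(np.abs(W[...,1]-.133)<.04)&(W[...,2]>.14)&(W[...,2]<.17)&(im.min(-1)>100)
    P=W[m]; print(n,len(P))
    for q in (P[P[:,1]>.133],P[P[:,1]<=.133]):
        if len(q): print(len(q),q.mean(0).round(4),q.min(0).round(4),q.max(0).round(4))
    A=W[(np.hypot(W[...,0]-.5675,W[...,1]-.133)<.03)&(W[...,2]>.112)&(W[...,2]<.125)]
    if len(A): print('axle',len(A),cv2.minEnclosingCircle((A[:,:2]*1000).astype(np.float32)))
cv2.imwrite("pics/c3.png",np.hstack(out)[...,::-1])
```

```text
top 86
25 [0.5285 0.1423 0.1529] [0.5204 0.1379 0.1496] [0.5375 0.1472 0.1561]
61 [0.5162 0.1185 0.1533] [0.5011 0.1129 0.1499] [0.5372 0.129  0.1557]
axle 133 ((568.1897583007812, 133.71749877929688), 14.578964233398438)
scene 45
10 [0.5189 0.1395 0.1552] [0.5036 0.1346 0.1522] [0.5325 0.1436 0.1568]
35 [0.5136 0.1207 0.1549] [0.4956 0.1128 0.1517] [0.5351 0.1319 0.1576]
axle 55 ((567.379638671875, 132.7091064453125), 15.228167533874512)
```

View pics/c3.png

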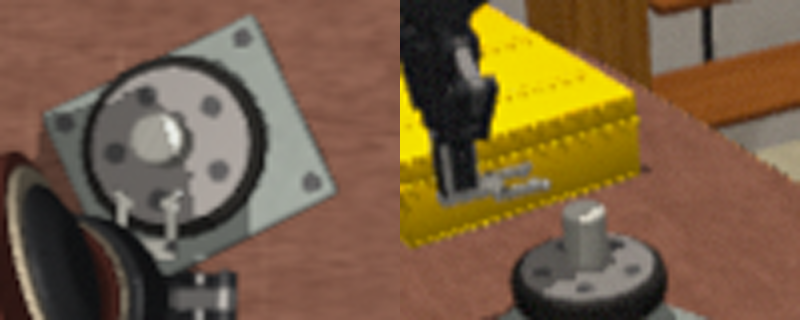

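Left crop (top camera): the prong tips are at about (122,200) and (172,197), and the axle is at (158,138). The clip is level, clear and a little off in y. I'll check its yaw with numbers.

Run:
```python
from h import *
for n in("top","scene"):
    z=np.load(n+"1.npz");W=z["W"];im=z["im"]
    m=(np.abs(W[...,0]-.53)<.04)&(np.abs(W[...,1]-.131)<.04)&(W[...,2]>.145)&(W[...,2]<.165)&(im.min(-1)>85)
    P=W[m]
    for x in np.arange(.50,.545,.005):
        q=P[np.abs(P[:,0]-x)<.0025]; a=q[q[:,1]>.131];b=q[q[:,1]<=.131]
        print(n,round(x,3),len(a),len(b),[ (c[:,1].min().round(4),c[:,1].max().round(4)) for c in(a,b) if len(c)])
    if n=="top":
        q=P[(P[:,1]<.131)&(P[:,0]>.512)&(P[:,0]<.53)]; print(np.polyfit(q[:,0],q[:,1],1))
```

```text
top 0.5 0 5 [(np.float64(0.1145), np.float64(0.1226))]
top 0.505 0 11 [(np.float64(0.1139), np.float64(0.1265))]
top 0.51 1 15 [(np.float64(0.1312), np.float64(0.1312)), (np.float64(0.1142), np.float64(0.129))]
top 0.515 0 4 [(np.float64(0.1143), np.float64(0.1162))]
top 0.52 3 8 [(np.float64(0.1407), np.float64(0.1435)), (np.float64(0.1144), np.float64(0.1184))]
top 0.525 10 6 [(np.float64(0.1388), np.float64(0.1444)), (np.float64(0.1145), np.float64(0.1189))]
top 0.53 8 8 [(np.float64(0.1379), np.float64(0.1443)), (np.float64(0.114), np.float64(0.121))]
top 0.535 5 6 [(np.float64(0.1423), np.float64(0.1472)), (np.float64(0.1129), np.float64(0.1172))]
top 0.54 1 0 [(np.float64(0.1447), np.float64(0.1447))]
top 0.545 0 0 []
[0.13913692 0.04370458]
scene 0.5 3 8 [(np.float64(0.1318), np.float64(0.1404)), (np.float64(0.1158), np.float64(0.1259))]
scene 0.505 4 5 [(np.float64(0.1319), np.float64(0.1395)), (np.float64(0.1152), np.float64(0.1304))]
scene 0.51 3 4 [(np.float64(0.1346), np.float64(0.1393)), (np.float64(0.1135), np.float64(0.1275))]
scene 0.515 2 3 [(np.float64(0.1404), np.float64(0.1433)), (np.float64(0.1149), np.float64(0.1176))]
scene 0.52 4 5 [(np.float64(0.1389), np.float64(0.1436)), (np.float64(0.1153), np.float64(0.1196))]
scene 0.525 5 3 [(np.float64(0.135), np.float64(0.1435)), (np.float64(0.1128), np.float64(0.1166))]
scene 0.53 4 6 [(np.float64(0.1367), np.float64(0.1429)), (np.float64(0.1133), np.float64(0.1178))]
scene 0.535 2 2 [(np.float64(0.1404), np.float64(0.143)), (np.float64(0.1133), np.float64(0.1146))]
scene 0.54 0 0 []
scene 0.545 0 0 []
```

Emit:
drive_tool:
  plan:
    - {"slide":[-0.006,0.0043,0],"roll":0,"claw":1}
    - {"slide":[0,0,0.025],"roll":0,"claw":1}
    - {"slide":[0,0,0.025],"roll":0,"claw":1}
    - {"slide":[0,0,0.014],"roll":0,"claw":1}
    - {"slide":[0,0,0],"roll":0,"claw":1}
    - {"slide":[0,0,0],"roll":0,"claw":1}
    - {"slide":[0,0,0],"roll":0,"claw":1}

```text
t: 7.05
eef_pos: [0.4886, 0.1374, 0.0941]
eef_rot: [3.141, 0.002, 3.141]
wrist_force: [0.1, 0.4, -0.6]
gripper_width: 0.0115
grip_force: 48.8
```

Emit:
drive_tool:
  plan:
    - {"slide":[0,0,0.003],"roll":0,"claw":1}
    - {"slide":[0,0,0],"roll":0,"claw":1}
    - {"slide":[0,0,0],"roll":0,"claw":1}

```text
t: 7.3
eef_pos: [0.4879, 0.1375, 0.0909]
eef_rot: [3.141, 0.001, -3.141]
wrist_force: [0.4, 0.2, -1.3]
gripper_width: 0.0111
grip_force: 48.8
```

Emit:
drive_tool:
  plan:
    - {"slide":[0,0,0.003],"roll":0,"claw":1}
    - {"slide":[0,0,0],"roll":0,"claw":1}
    - {"slide":[0,0,0],"roll":0,"claw":1}

```text
t: 7.55
eef_pos: [0.4874, 0.1374, 0.0873]
eef_rot: [-3.142, -0.0, -3.141]
wrist_force: [0.0, -0.0, -1.0]
gripper_width: 0.0117
grip_force: 48.8
```

Emit:
drive_tool:
  plan:
    - {"slide":[0,0,0.002],"roll":0,"claw":1}
    - {"slide":[0,0,0],"roll":0,"claw":1}
    - {"slide":[0,0,0],"roll":0,"claw":1}

```text
t: 7.8
eef_pos: [0.4874, 0.1374, 0.0852]
eef_rot: [-3.141, -0.0, -3.141]
wrist_force: [-0.1, 0.1, -0.5]
gripper_width: 0.0115
grip_force: 48.8
```

Emit:
drive_tool:
  plan:
    - {"slide":[0,0,0.0015],"roll":0,"claw":1}
    - {"slide":[0,0,0],"roll":0,"claw":1}
    - {"slide":[0,0,0],"roll":0,"claw":1}

```text
t: 8.05
eef_pos: [0.4874, 0.1374, 0.0837]
eef_rot: [-3.141, -0.0, -3.141]
wrist_force: [-0.5, -0.2, -1.3]
gripper_width: 0.0115
grip_force: 48.8
```

Run:
```python
from h import *
for n in("top","scene"):
    im,d=capture(n); W=world(n,d); s=get_state(); print(s["t"],s["eef_pos"],s["wrist_force"],s["moment"])
    zc=s["eef_pos"][2]-.004
    A=W[(np.hypot(W[...,0]-.5675,W[...,1]-.133)<.03)&(W[...,2]>.112)&(W[...,2]<.125)]
    print('axle',len(A),cv2.minEnclosingCircle((A[:,:2]*1000).astype(np.float32)))
    m=(np.abs(W[...,0]-.53)<.04)&(np.abs(W[...,1]-.135)<.04)&(np.abs(W[...,2]-zc)<.007)&(im.min(-1)>85)
    P=W[m]
    for x in np.arange(.515,.556,.005):
        q=P[np.abs(P[:,0]-x)<.0025]; 
        if len(q): print(n,round(x,3),len(q),q[:,1].min().round(4),q[:,1].max().round(4),np.median(q[:,2]).round(4))
```

```text
8.1 [0.48744693 0.13736231 0.08375723] [ 0.16150735  0.51319453 -0.84454089] [-0.01586286  0.02337923 -0.00249535]
axle 125 ((568.271728515625, 134.38706970214844), 14.56437873840332)
top 0.515 9 0.1213 0.1327 0.0813
top 0.52 4 0.1213 0.1236 0.08
top 0.525 7 0.121 0.132 0.0801
top 0.53 20 0.1111 0.1518 0.0801
top 0.535 21 0.1084 0.1606 0.0803
top 0.54 19 0.1087 0.1653 0.0764
top 0.545 8 0.0993 0.1558 0.0737
top 0.55 12 0.097 0.1727 0.0734
top 0.555 10 0.0972 0.1659 0.0736
8.15 [0.48746993 0.1373957  0.08379584] [-0.45877829  0.31926513 -0.67829471] [-0.03888493 -0.0328402   0.00050846]
axle 55 ((566.8899536132812, 132.69837951660156), 15.35941219329834)
scene 0.515 9 0.1223 0.15 0.0828
scene 0.52 9 0.1192 0.1481 0.0812
scene 0.525 8 0.1182 0.1513 0.0826
scene 0.53 16 0.1027 0.1552 0.0793
scene 0.535 14 0.1004 0.1508 0.0809
scene 0.54 13 0.1038 0.1505 0.0779
scene 0.545 12 0.0954 0.154 0.0745
scene 0.55 6 0.0966 0.1293 0.0738
scene 0.555 9 0.0997 0.1293 0.0741
```

Emit:
drive_tool:
  plan:
    - {"slide":[0,-0.0017,0.0005],"roll":0,"claw":1}
    - {"slide":[0,0,0],"roll":0,"claw":1}
    - {"slide":[0,0,0],"roll":0,"claw":1}

```text
t: 8.4
eef_pos: [0.4875, 0.1355, 0.0833]
eef_rot: [-3.141, -0.0, 3.141]
wrist_force: [0.3, -0.1, -1.2]
gripper_width: 0.0116
grip_force: 48.8
```

Emit:
drive_tool:
  plan:
    - {"slide":[0,0,0.0008],"roll":0,"claw":1}
    - {"slide":[0,0,0],"roll":0,"claw":1}
    - {"slide":[0,0,0],"roll":0,"claw":1}

```text
t: 8.65
eef_pos: [0.4874, 0.1357, 0.0825]
eef_rot: [-3.142, -0.0, -3.141]
wrist_force: [-0.0, -0.6, -0.2]
gripper_width: 0.0112
grip_force: 48.8
```

Emit:
drive_tool:
  plan:
    - {"slide":[0,0,0.0008],"roll":0,"claw":1}
    - {"slide":[0,0,0],"roll":0,"claw":1}
    - {"slide":[0,0,0],"roll":0,"claw":1}

```text
t: 8.9
eef_pos: [0.4874, 0.1357, 0.0817]
eef_rot: [-3.142, -0.0, -3.141]
wrist_force: [-0.1, 0.1, -1.8]
gripper_width: 0.0115
grip_force: 48.8
```

Emit:
drive_tool:
  plan:
    - {"slide":[0,0,0.0008],"roll":0,"claw":1}
    - {"slide":[0,0,0],"roll":0,"claw":1}
    - {"slide":[0,0,0],"roll":0,"claw":1}

```text
t: 9.15
eef_pos: [0.4874, 0.1357, 0.0809]
eef_rot: [-3.142, -0.0, -3.141]
wrist_force: [-0.3, -0.3, -1.4]
gripper_width: 0.0115
grip_force: 48.8
```

Emit:
drive_tool:
  plan:
    - {"slide":[0,0,0.0007],"roll":0,"claw":1}
    - {"slide":[0,0,0],"roll":0,"claw":1}
    - {"slide":[0,0,0],"roll":0,"claw":1}

```text
t: 9.4
eef_pos: [0.4874, 0.1357, 0.0802]
eef_rot: [-3.142, -0.0, -3.141]
wrist_force: [-0.3, -0.5, -0.9]
gripper_width: 0.0113
grip_force: 48.8
```

Emit:
drive_tool:
  plan:
    - {"slide":[0,0,0.0007],"roll":0,"claw":1}
    - {"slide":[0,0,0],"roll":0,"claw":1}
    - {"slide":[0,0,0],"roll":0,"claw":1}

```text
t: 9.65
eef_pos: [0.4875, 0.1357, 0.0798]
eef_rot: [3.142, 0.0, -3.141]
wrist_force: [-1.2, -0.8, 2.7]
gripper_width: 0.0114
grip_force: 49.0
```

Emit:
drive_tool:
  plan:
    - {"slide":[0,0,0.0007],"roll":0,"claw":1}
    - {"slide":[0,0,0],"roll":0,"claw":1}
    - {"slide":[0,0,0],"roll":0,"claw":1}

```text
t: 9.9
eef_pos: [0.4875, 0.1357, 0.079]
eef_rot: [3.142, 0.0, -3.141]
wrist_force: [-0.7, -0.3, 3.2]
gripper_width: 0.0114
grip_force: 49.3
```

Emit:
drive_tool:
  plan:
    - {"slide":[-0.003,0,0],"roll":0,"claw":1}
    - {"slide":[-0.003,0,0],"roll":0,"claw":1}
    - {"slide":[-0.003,0,0],"roll":0,"claw":1}
    - {"slide":[-0.003,0,0],"roll":0,"claw":1}
    - {"slide":[-0.003,0,0],"roll":0,"claw":1}
    - {"slide":[0,0,0],"roll":0,"claw":1}
    - {"slide":[0,0,0],"roll":0,"claw":1}

```text
t: 10.48
eef_pos: [0.5033, 0.1357, 0.0789]
eef_rot: [3.141, 0.001, -3.142]
wrist_force: [-0.3, -0.8, 4.7]
gripper_width: 0.0116
grip_force: 49.5
```

Emit:
drive_tool:
  plan:
    - {"slide":[-0.002,0,0],"roll":0,"claw":1}
    - {"slide":[-0.002,0,0],"roll":0,"claw":1}
    - {"slide":[-0.002,0,0],"roll":0,"claw":1}
    - {"slide":[0,0,0],"roll":0,"claw":1}
    - {"slide":[0,0,0],"roll":0,"claw":1}

```text
t: 10.9
eef_pos: [0.5088, 0.1357, 0.0788]
eef_rot: [3.142, 0.001, -3.141]
wrist_force: [-1.9, -0.7, 4.7]
gripper_width: 0.0111
grip_force: 49.5
```

Run:
```python
from h import *
out=[]
for n,(x0,y0,x1,y1) in(("top",(150,195,230,259)),("scene",(170,125,250,189))):
    im,d=capture(n); W=world(n,d); np.savez(n+"2.npz",im=im,W=W)
    out.append(cv2.resize(im[y0:y1,x0:x1],(400,320),interpolation=cv2.INTER_CUBIC))
s=get_state(); print(s["eef_pos"],s["wrist_force"],s["moment"])
cv2.imwrite("pics/c4.png",np.hstack(out)[...,::-1])
```

```text
[0.50881079 0.13568428 0.07888375] [-1.01361024  0.0941728   4.02471786] [-0.05350909  0.26348904 -0.03387481]
```

View pics/c4.png

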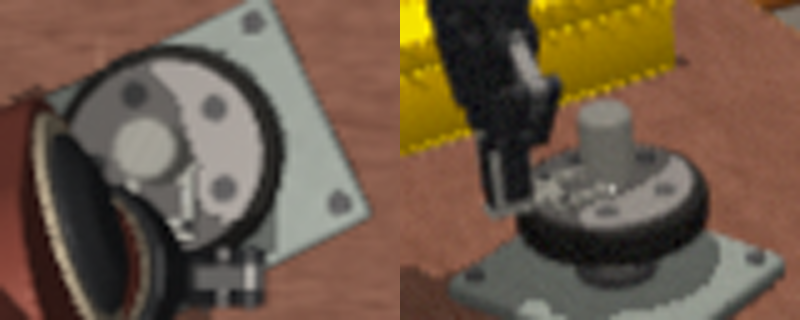

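The clip lies flat on the hub face with its prong tips straddling the axle. In the left crop the right prong is at about (188,190). The side forces are low, so I'll push on in small steps.

Emit:
drive_tool:
  plan:
    - {"slide":[-0.002,0,0],"roll":0,"claw":1}
    - {"slide":[-0.002,0,0],"roll":0,"claw":1}
    - {"slide":[0,0,0],"roll":0,"claw":1}
    - {"slide":[0,0,0],"roll":0,"claw":1}

```text
t: 11.33
eef_pos: [0.5125, 0.1356, 0.0787]
eef_rot: [-3.141, -0.0, -3.141]
wrist_force: [-2.4, 0.3, 4.3]
gripper_width: 0.0113
grip_force: 49.5
```

Emit:
drive_tool:
  plan:
    - {"slide":[-0.001,0,0],"roll":0,"claw":1}
    - {"slide":[-0.001,0,0],"roll":0,"claw":1}
    - {"slide":[0,0,0],"roll":0,"claw":1}
    - {"slide":[0,0,0],"roll":0,"claw":1}

```text
t: 11.67
eef_pos: [0.5127, 0.1356, 0.0785]
eef_rot: [-3.141, -0.004, -3.141]
wrist_force: [-5.0, -0.1, 5.9]
gripper_width: 0.0116
grip_force: 49.7
```

Emit:
drive_tool:
  plan:
    - {"slide":[-0.001,0,-0.0005],"roll":0,"claw":1}
    - {"slide":[0,0,0],"roll":0,"claw":1}
    - {"slide":[0,0,0],"roll":0,"claw":1}

```text
t: 11.92
eef_pos: [0.5129, 0.1356, 0.0787]
eef_rot: [-3.141, -0.005, -3.141]
wrist_force: [-5.9, 0.5, 5.7]
gripper_width: 0.0115
grip_force: 49.7
```

Emit:
drive_tool:
  plan:
    - {"slide":[-0.001,0,0],"roll":0,"claw":1}
    - {"slide":[0,0,0],"roll":0,"claw":1}
    - {"slide":[0,0,0],"roll":0,"claw":1}

```text
t: 12.17
eef_pos: [0.5134, 0.1355, 0.0786]
eef_rot: [-3.141, -0.007, -3.141]
wrist_force: [-6.5, -0.3, 5.4]
gripper_width: 0.0113
grip_force: 49.7
```

Emit:
drive_tool:
  plan:
    - {"slide":[-0.001,0,0],"roll":0,"claw":1}
    - {"slide":[0,0,0],"roll":0,"claw":1}
    - {"slide":[-0.001,0,-0.0003],"roll":0,"claw":1}
    - {"slide":[0,0,0],"roll":0,"claw":1}
    - {"slide":[0,0,0],"roll":0,"claw":1}

```text
t: 12.58
eef_pos: [0.5149, 0.1355, 0.0788]
eef_rot: [-3.14, -0.008, -3.141]
wrist_force: [-7.0, -0.4, 5.2]
gripper_width: 0.0115
grip_force: 49.7
```

Emit:
drive_tool:
  plan:
    - {"slide":[-0.001,0,0],"roll":0,"claw":1}
    - {"slide":[0,0,0],"roll":0,"claw":1}
    - {"slide":[0,0,0],"roll":0,"claw":1}

```text
t: 12.83
eef_pos: [0.5159, 0.1355, 0.0787]
eef_rot: [-3.14, -0.008, -3.141]
wrist_force: [-6.5, -0.0, 3.8]
gripper_width: 0.0114
grip_force: 49.6
```

Emit:
drive_tool:
  plan:
    - {"slide":[-0.001,0,0],"roll":0,"claw":1}
    - {"slide":[0,0,0],"roll":0,"claw":1}
    - {"slide":[-0.001,0,0],"roll":0,"claw":1}
    - {"slide":[0,0,0],"roll":0,"claw":1}
    - {"slide":[0,0,0],"roll":0,"claw":1}

```text
t: 13.25
eef_pos: [0.5199, 0.1356, 0.0791]
eef_rot: [-3.141, -0.003, -3.141]
wrist_force: [-3.9, -0.6, 3.9]
gripper_width: 0.0113
grip_force: 49.6
```

Emit:
drive_tool:
  plan:
    - {"slide":[-0.001,0,0],"roll":0,"claw":1}
    - {"slide":[0,0,0],"roll":0,"claw":1}
    - {"slide":[-0.001,0,0],"roll":0,"claw":1}
    - {"slide":[0,0,0],"roll":0,"claw":1}
    - {"slide":[0,0,0],"roll":0,"claw":1}

```text
t: 13.67
eef_pos: [0.5246, 0.1356, 0.0797]
eef_rot: [3.141, 0.002, 3.141]
wrist_force: [-0.7, -0.3, 1.5]
gripper_width: 0.0115
grip_force: 49.2
```

Emit:
drive_tool:
  plan:
    - {"slide":[-0.001,0,0],"roll":0,"claw":1}
    - {"slide":[0,0,0],"roll":0,"claw":1}
    - {"slide":[-0.001,0,0],"roll":0,"claw":1}
    - {"slide":[0,0,0],"roll":0,"claw":1}
    - {"slide":[0,0,0],"roll":0,"claw":1}

```text
t: 14.08
eef_pos: [0.526, 0.1356, 0.0797]
eef_rot: [3.142, 0.001, -3.141]
wrist_force: [-0.1, 0.0, 3.3]
gripper_width: 0.0114
grip_force: 49.2
```

Emit:
drive_tool:
  plan:
    - {"slide":[-0.001,0,0],"roll":0,"claw":1}
    - {"slide":[0,0,0],"roll":0,"claw":1}
    - {"slide":[0,0,0],"roll":0,"claw":1}

```text
t: 14.33
eef_pos: [0.5268, 0.1357, 0.0797]
eef_rot: [3.142, 0.001, -3.141]
wrist_force: [-0.7, -1.7, 2.5]
gripper_width: 0.011
grip_force: 49.2
```

Emit:
drive_tool:
  plan:
    - {"slide":[-0.001,0,0],"roll":0,"claw":1}
    - {"slide":[0,0,0],"roll":0,"claw":1}
    - {"slide":[0,0,0],"roll":0,"claw":1}

```text
t: 14.58
eef_pos: [0.5276, 0.1357, 0.0796]
eef_rot: [-3.142, 0.0, -3.141]
wrist_force: [-0.7, -0.1, 2.6]
gripper_width: 0.0114
grip_force: 49.3
```

Emit:
drive_tool:
  plan:
    - {"slide":[-0.001,0,0],"roll":0,"claw":1}
    - {"slide":[0,0,0],"roll":0,"claw":1}
    - {"slide":[0,0,0],"roll":0,"claw":1}

```text
t: 14.83
eef_pos: [0.5284, 0.1358, 0.0796]
eef_rot: [3.142, -0.0, -3.141]
wrist_force: [-1.7, -0.2, 2.4]
gripper_width: 0.0114
grip_force: 49.3
```

Emit:
drive_tool:
  plan:
    - {"slide":[-0.001,0,0],"roll":0,"claw":1}
    - {"slide":[0,0,0],"roll":0,"claw":1}
    - {"slide":[0,0,0],"roll":0,"claw":1}

```text
t: 15.08
eef_pos: [0.529, 0.1358, 0.0795]
eef_rot: [-3.142, -0.001, -3.141]
wrist_force: [-3.1, -0.5, 3.6]
gripper_width: 0.0115
grip_force: 49.3
```

Emit:
drive_tool:
  plan:
    - {"slide":[-0.001,0,0],"roll":0,"claw":1}
    - {"slide":[0,0,0],"roll":0,"claw":1}
    - {"slide":[0,0,0],"roll":0,"claw":1}

```text
t: 15.33
eef_pos: [0.5291, 0.1358, 0.0795]
eef_rot: [-3.141, -0.003, -3.141]
wrist_force: [-4.0, 0.3, 4.4]
gripper_width: 0.0115
grip_force: 49.6
```

It is on the hard stop at x = 0.529 with about 4 N of push. Now I'll relax the push, release, and rise straight up.

Emit:
drive_tool:
  plan:
    - {"slide":[0.002,0,-0.0005],"roll":0,"claw":1}
    - {"slide":[0,0,0],"roll":0,"claw":1}
    - {"slide":[0,0,0],"roll":0,"claw":0.7}
    - {"slide":[0,0,0],"roll":0,"claw":0.4}
    - {"slide":[0,0,0],"roll":0,"claw":0}
    - {"slide":[0,0,0],"roll":0,"claw":-0.3}
    - {"slide":[0,0,0],"roll":0,"claw":-0.3}
    - {"slide":[0,0,0],"roll":0,"claw":-0.3}

```text
t: 16.0
eef_pos: [0.5286, 0.1357, 0.0801]
eef_rot: [-3.142, 0.0, -3.141]
wrist_force: [0.0, 0.9, -0.6]
gripper_width: 0.0554
grip_force: 0.0
```

Emit:
drive_tool:
  plan:
    - {"slide":[0,0,-0.01],"roll":0,"claw":-0.3}
    - {"slide":[0,0,-0.03],"roll":0,"claw":-0.3}
    - {"slide":[0,0,-0.035],"roll":0,"claw":-0.3}
    - {"slide":[0,0,-0.035],"roll":0,"claw":-0.3}
    - {"slide":[0.03,0,-0.02],"roll":0,"claw":-0.3}
    - {"slide":[0.03,0,0],"roll":0,"claw":-0.3}
    - {"slide":[0,-0.04,0],"roll":0,"claw":-0.3}
    - {"slide":[0,-0.04,0],"roll":0,"claw":-0.3}
    - {"slide":[0,0,0],"roll":0,"claw":-0.3}
    - {"slide":[0,0,0],"roll":0,"claw":-0.3}

```text
t: 16.83
eef_pos: [0.4686, 0.0528, 0.2111]
eef_rot: [-3.141, 0.001, 3.135]
wrist_force: [0.8, 1.8, -0.1]
gripper_width: 0.0554
grip_force: 0.0
```

Run:
```python
from h import *
out=[]
for n,(x0,y0,x1,y1) in(("top",(150,195,230,259)),("scene",(170,125,250,189))):
    im,d=capture(n); W=world(n,d); np.savez(n+"3.npz",im=im,W=W)
    out.append(cv2.resize(im[y0:y1,x0:x1],(400,320),interpolation=cv2.INTER_CUBIC))
    t=W[(np.abs(W[...,0]-.528)<.025)&(np.abs(W[...,1]-.134)<.025)&(W[...,2]>.1)&(im.max(-1)<80)]
    A=W[(np.hypot(W[...,0]-.5675,W[...,1]-.133)<.018)&(W[...,2]>.112)&(W[...,2]<.125)]
    print(n,len(t),t.min(0) if len(t) else 0,t.max(0) if len(t) else 0,cv2.minEnclosingCircle((A[:,:2]*1000).astype(np.float32)))
s=get_state(); print(s["t"],s["eef_pos"],s["wrist_force"])
cv2.imwrite("pics/c5.png",np.hstack(out)[...,::-1])
```

```text
top 53 [0.52168296 0.12756194 0.10322601] [0.54012635 0.14016746 0.11591203] ((568.06298828125, 134.13169860839844), 14.667122840881348)
scene 55 [0.51519043 0.123722   0.10110624] [0.54125356 0.13755066 0.11565106] ((566.7630615234375, 132.36805725097656), 15.715099334716797)
16.9333 [0.46867906 0.05635193 0.21066714] [-0.23448774  0.71620465  0.48119433]
```

View pics/c5.png

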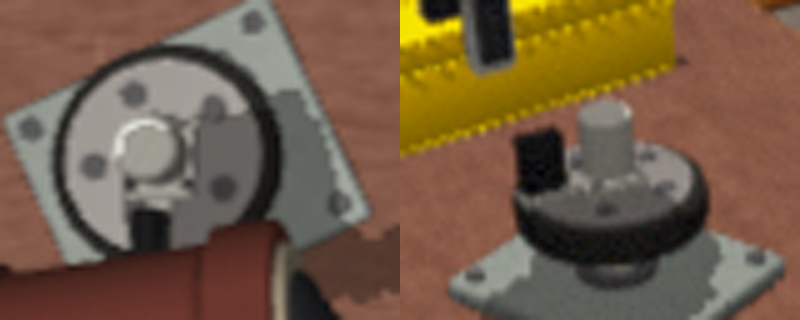

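The clip sits flat with its prongs round the axle neck. Its tab centre is at x ≈ 0.528, 39–40 mm from the axle line, so it is home, and the gripper is clear.

```bash
python3 -c "
from plant import hand_in
print(hand_in())"
```

```text
the job is handed in; nothing more can be done
None
```

The job is handed in: the clip snapped into the axle groove up to its hard stop, with a peak push of about 7 N and a peak press of about 7 N, was then released, and the arm was withdrawn clear; the whole run took about 17 s.

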